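# Snap the food box lid shut all round

### The arm

A 7-joint arm with a two-finger parallel gripper is mounted at the origin on a cart in front of the work surface, level with it; the furniture and walls round the work are solid. World frame = base frame: x ahead of the robot, y to its left, z up, the work surface at z = 0. Lengths are in mm, angles in rad, forces in N, time in s.
With the tool pointing down it reaches from about 425 to 950 mm from the base axis. Payload 16.7 kg.
Tool frame: the origin (TCP) lies midway between the tips of the shut fingers; the grasp point (between the pads) lies 19 mm behind it; z points along the fingers, y is the direction in which the jaws open and shut (so a half turn about z gives the same grasp; the last joint's range is limited). The gripper opens to 94 mm and grips with 3 to 60 N. Pads are 16 mm wide; open, the fingers measure 119 mm over their backs; the gripper's body (75 mm by 177 mm) begins 78 mm behind the grasp point.
Start: joints at [1.004, 0.426, 0.074, 1.606, -0.034, 1.111, -0.067], TCP at [273.847, -616.913, 205.467] pointing down, gripper open.
Joint ranges: [-2.85, 2.85], [-0.5, 2.14], [-1.23, 1.37], [0.21, 2.46], [-1.02, 4.16], [0.16, 2.05], [-2.73, 2.73]. Speed limits (rad/s): [1.89, 1.89, 2.39, 2.39, 3.01, 3.01, 3.01].

### API

Orientations are given as a 3x3 rotation matrix whose columns are the frame's x, y, z axes.
In Python, from plant import ctrl gives the robot as it stands.
- The arm moves only by the tool jog_arm, never from a script. Its argument "moves" is a list that holds one entry, the list of rows, each a list of 7 numbers: the shift along the world's x, y, z in m, then the turn, a rotation vector about the world's x, y, z in rad, then the finger opening in m, from 0 to 0.094. In form: [[[x, y, z, wx, wy, wz, claw], ...]]. A call has 1 to 8 rows; each row is the pose to reach, as a shift and turn from the pose commanded when the call began; what a row does not reach only later rows make up. A row lasts 1/8 s, in which the tool goes at most 62.5 mm and 10.7 degrees, less where a joint would pass 70% of its speed; a pose out of reach is approached as far as the arm can. A call with a gripper value outside its range is refused whole. The fingers move at their own pace and stop on an object; the grip force is fixed at half the most. Time passes only in rows, so rows that repeat a pose let the fingers close. It gives the time, the measured TCP pose, the force and the opening at its end, in the units of the state.
- ctrl.get_obs(): the state, without advancing time (a new reading comes with each control period).
- ctrl.get_image(name): name is "side" or "top"; returns the picture (420x560x3 uint8, blue, green, red); there is no depth.
- ctrl.camera_info(name): a dict with "fx", "fy", "cx", "cy" (pixels), "rvec" (rotation vector, rad) and "tvec" (3), from world to camera coordinates, as OpenCV has them. Camera axes: x right, y down, z forward; pixel columns grow to the right and rows downward; lengths in mm; the calibration is good to about 2 mm. A picture is of the moment at which its call begins. camera_info takes no time and is no camera call.
- ctrl.sign_off(): hands the job in, once; it reports no verdict.
Trained networks look in the newest picture that a camera, given by its name, has taken for a name from the list of things; names that differ only in an ending like _2 or _b are one class to them, and where a whole thing is asked for, a point or a joint stands for the part that bears it (a point fixed in the world has none). Each returns a list of dicts, best first, with "p" (0 to 1); they miss things now and then, are a little off and sometimes report something else, mostly with a low value. They report only what shows in the picture. A call takes as long as a camera call.
- ctrl.search_frame(camera, label): "point" ([x, y, z] in mm, in world coordinates, good to about 4 mm: the middle of the surface that is visible of it).
- ctrl.tip_of(camera, label): "point" ([x, y, z] in mm, in world coordinates, good to about 4 mm: a listed point, or the origin of a listed thing).
The state is a dict: "t": time; "qpos": joint angles; "joint_velocities": joint speeds; "joint_torque": joint torques, N m; "ee_pos": TCP position; "tool_rot": TCP orientation; "ft_force": force on the tool from outside, world axes, zero at the start; "wrist_torque": the same for the moment, N m; "gripper_width": finger opening in mm.
Only numpy, scipy, OpenCV 4.12 (cv2) and the standard library are available. Lean on these libraries where they do the work, as an engineer would, in place of code of your own. Each camera call takes 0.05 s, during which the arm holds its last target.

### The job

The lid lies on the steel food box, but its rim is not snapped shut: its four hinged rim sections still stand up. Go round the rim with the fingertips and press each section down until it clicks flush, so that the lid is shut on all four sides. Only press: do not grip, lift or tip the box, leave it where it stands, and leave the mug, the lemon and the other things alone.

Things in the scene. Friction and masses are not known exactly. Their poses are not given: they have to be found in the camera images.
- food_box: rectangular steel food box on the worktop under a white plastic snap lid, 146 (x) x 116 (y) x 58 mm high when fully shut, about 0.8 kg, loose. Origin: centre of its underside; z up, x along its long side (away from the robot at yaw 0), y to the left. The lid is a fixed 94 x 64 mm middle panel (1.5 mm below the rim's top), four fixed corners 26 mm square, and between the corners four hinged rim sections, 26 mm wide, 'far', 'near', 'left' and 'right'.
- rim_far (a joint): angle of the far rim section, the one on the box's +x (64 mm long, along y), hinged at its inner edge: 0 = standing up (outer edge about 9 mm high); 0.35 = snapped shut, flush with the lid's corners. About 4 N down at its outer edge, or 5 N at its pad point (more when struck fast), starts it moving; the resistance holds, then fades, and past half-way (0.175) it jumps shut and stays; let go earlier, it springs back up.
- far_pad (a point): point on the top face of the far rim section to press, in the middle of its length, 18 mm from its hinge and 8 mm from its outer edge; moves with the section. With the section shut it lies at (65, 0) mm in x, y of the box frame, 58 mm above the worktop; with it up, about 6 mm higher and 1 mm nearer the middle.
- rim_near (a joint): angle of the near rim section, the one on the box's -x (64 mm long, along y), hinged at its inner edge: 0 = standing up (outer edge about 9 mm high); 0.35 = snapped shut, flush with the lid's corners. About 4 N down at its outer edge, or 5 N at its pad point (more when struck fast), starts it moving; the resistance holds, then fades, and past half-way (0.175) it jumps shut and stays; let go earlier, it springs back up.
- near_pad (a point): point on the top face of the near rim section to press, in the middle of its length, 18 mm from its hinge and 8 mm from its outer edge; moves with the section. With the section shut it lies at (-65, 0) mm in x, y of the box frame, 58 mm above the worktop; with it up, about 6 mm higher and 1 mm nearer the middle.
- rim_left (a joint): angle of the left rim section, the one on the box's +y (94 mm long, along x), hinged at its inner edge: 0 = standing up (outer edge about 9 mm high); 0.35 = snapped shut, flush with the lid's corners. About 4 N down at its outer edge, or 5 N at its pad point (more when struck fast), starts it moving; the resistance holds, then fades, and past half-way (0.175) it jumps shut and stays; let go earlier, it springs back up.
- left_pad (a point): point on the top face of the left rim section to press, in the middle of its length, 18 mm from its hinge and 8 mm from its outer edge; moves with the section. With the section shut it lies at (0, 50) mm in x, y of the box frame, 58 mm above the worktop; with it up, about 6 mm higher and 1 mm nearer the middle.
- rim_right (a joint): angle of the right rim section, the one on the box's -y (94 mm long, along x), hinged at its inner edge: 0 = standing up (outer edge about 9 mm high); 0.35 = snapped shut, flush with the lid's corners. About 4 N down at its outer edge, or 5 N at its pad point (more when struck fast), starts it moving; the resistance holds, then fades, and past half-way (0.175) it jumps shut and stays; let go earlier, it springs back up.
- right_pad (a point): point on the top face of the right rim section to press, in the middle of its length, 18 mm from its hinge and 8 mm from its outer edge; moves with the section. With the section shut it lies at (0, -50) mm in x, y of the box frame, 58 mm above the worktop; with it up, about 6 mm higher and 1 mm nearer the middle.
- mug: white mug, 84 mm wide, 92 mm high, bystander, in front of the sink; origin at its underside
- lemon: lemon, 83 x 58 x 58 mm, bystander behind the box; origin at its underside
- spice_jar: glass spice jar standing on its black lid, 44 mm wide, 87 mm high, bystander behind the box; origin at its underside
- salt: glass salt shaker with a metal top, 44 mm wide, 90 mm high, bystander behind the box; origin at its underside

How it is judged:
By the outcome, as a careful person would: the job done as asked, in the order asked, and still so for the second after the job is handed in, with the robot touching nothing.
It also fails if it takes over 43 s, if anything falls off the work surface, if the arm or the gripper's body presses on something with over 40 N, if the wrist force passes 120 N, or if a joint passes its speed limit or range.

## Working session

There is one attempt and no reset: what is moved stays moved. The work goes in short steps, Python scripts to look and compute and a tool call to move; the robot and the scene stay as the last step left them, time stands still between calls to the robot, and variables do not carry over. Pictures are saved under pics/ and viewed, and the job is handed in when it is done.

Besides the shell and the picture viewer there is one more tool, called after "Request:" as name([rows], argument=value, ...), one row to a line, values as JSON. jog_arm: Moves the arm, as the interface text tells. Its arguments: {"type":"object","properties":{"moves":{"type":"array","items":{"type":"array","items":{"type":"array","items":{"type":"number"}}}}},"required":["moves"]}

```bash
mkdir -p pics; python3 - <<'E'
from plant import ctrl
import cv2
o=ctrl.get_obs();print(o)
for c in("side","top"):
    cv2.imwrite(f"pics/{c}0.png",ctrl.get_image(c));print(c,ctrl.camera_info(c))
for c in("side","top"):
    for l in("food_box","far_pad","near_pad","left_pad","right_pad"):
        print(c,l,[(r['p'],r['point']) for r in ctrl.tip_of(c,l)][:2])
print(ctrl.get_obs()['t'])
E
```

```text
{'t': 0.0, 'qpos': array([ 1.00350561,  0.42671796,  0.0738164 ,  1.60661795, -0.0340659 ,
        1.11080613, -0.06709789]), 'joint_velocities': array([-0.00097273, -0.00012803, -0.00051237, -0.0008047 ,  0.0007639 ,
       -0.00108161,  0.00136613]), 'joint_torque': array([ 2.06465418e-03, -9.35831308e+01,  3.66814904e+00, -4.54186678e+01,
       -4.87179577e-02,  2.03230418e-02,  2.34255040e-04]), 'ee_pos': array([ 273.67451118, -616.53996139,  204.77914168]), 'tool_rot': array([[ 9.13980769e-01,  4.05757027e-01, -6.23308918e-04],
       [ 4.05757491e-01, -9.13980076e-01,  1.13100437e-03],
       [-1.10778961e-04, -1.28662851e-03, -9.99999166e-01]]), 'ft_force': array([-0.80189879, -0.28770291, -0.56551411]), 'wrist_torque': array([ 0.00256113,  0.00857077, -0.01720316]), 'gripper_width': 94.21091921094208}
side {'fx': 421.81882213924405, 'fy': 421.81882213924405, 'cx': 279.36766689874446, 'cy': 205.74156400453725, 'rvec': array([ 1.93003341, -0.23187787,  0.12771486]), 'tvec': array([-553.41110758,  188.19302044,  726.96491331])}
top {'fx': 465.6413875850785, 'fy': 465.6413875850785, 'cx': 277.08796450644826, 'cy': 208.01153584723613, 'rvec': array([ 2.1877273 , -2.13748452,  0.12429607]), 'tvec': array([ 161.82694521,  637.48302632, 1183.19909726])}
side food_box [(0.58, [567.0, 151.8, 0.7])]
side far_pad [(0.47, [619.4, 120.9, 63.8]), (0.22, [591.2, 198.8, 65.4])]
side near_pad [(0.47, [506.6, 188.4, 66.1]), (0.24, [543.5, 112.8, 64.1])]
side left_pad [(0.52, [592.0, 196.7, 64.3])]
side right_pad [(0.63, [543.0, 112.4, 66.1])]
top food_box [(0.84, [570.6, 157.0, -4.9])]
top far_pad [(0.76, [619.5, 123.6, 65.1])]
top near_pad [(0.69, [508.2, 189.1, 61.6]), (0.66, [591.0, 200.6, 67.1])]
top left_pad [(0.74, [590.2, 198.4, 66.6])]
top right_pad [(0.86, [539.4, 117.3, 57.7])]
0.6
```

View pics/side0.png

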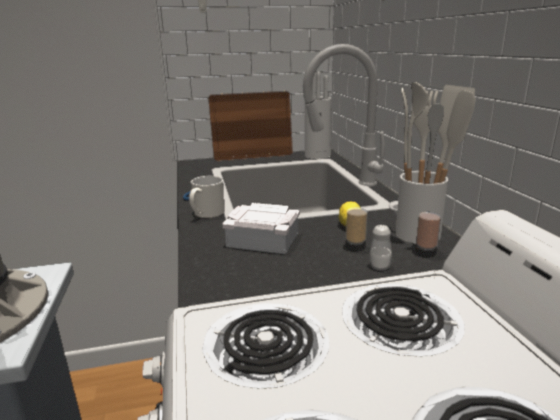

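View pics/top0.png

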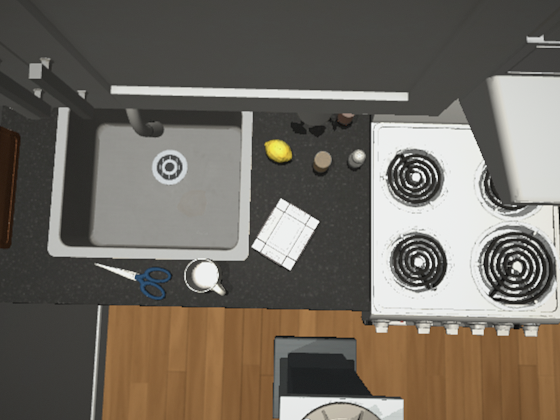

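The side picture shows the box at about (262,228), with its sections standing up, and the mug to its left at (208,197). The top picture shows the lid at about (286,234). The lemon, jar and salt are behind it, at least 50 px away. I'll refine the box pose from the lid outline.

```bash
cat > h.py <<'E'
import numpy as np,cv2
from plant import ctrl
def proj(c,P):
    i=ctrl.camera_info(c);K=np.array([[i['fx'],0,i['cx']],[0,i['fy'],i['cy']],[0,0,1]])
    return cv2.projectPoints(np.float64(P).reshape(-1,1,3),i['rvec'],i['tvec'],K,None)[0].reshape(-1,2)
def back(c,uv,z):
    i=ctrl.camera_info(c);R=cv2.Rodrigues(i['rvec'])[0];C=-R.T@i['tvec']
    d=np.c_[(np.array(uv)-[i['cx'],i['cy']])/[i['fx'],i['fy']],np.ones(len(uv))]@R
    return C+d*((z-C[2])/d[:,2])[:,None]
E
python3 - <<'E'
from h import *
im=cv2.imread('pics/top0.png')
m=np.zeros(im.shape[:2],np.uint8);m[190:280,240:330]=(im.min(2)>120)[190:280,240:330]
cs=cv2.findContours(m,0,2)[0];c=max(cs,key=cv2.contourArea);
r=cv2.minAreaRect(c);print(r)
b=cv2.boxPoints(r);P=back('top',b,60);print(P.round(1),P.mean(0))
for k in range(2):
    d=P[k+1]-P[k];print(np.hypot(*d[:2]),np.degrees(np.arctan2(d[1],d[0])))
cx,cy,yaw=565.5,156,np.radians(-31)
R=np.array([[np.cos(yaw),-np.sin(yaw)],[np.sin(yaw),np.cos(yaw)]])
out=[]
for c_ in('top','side'):
    I=cv2.imread(f'pics/{c_}0.png');q=np.array([[65,0],[-65,0],[0,50],[0,-50],[73,58],[-73,58],[-73,-58],[73,-58]])@R.T+[cx,cy]
    p=proj(c_,np.c_[q,[64]*4+[58]*4]);u=p.mean(0).astype(int)
    s=8;C=cv2.resize(I[u[1]-50:u[1]+50,u[0]-50:u[0]+50],None,fx=4,fy=4,interpolation=2)
    for a in p: cv2.circle(C,tuple(((a-u+50.5)*4).astype(int).tolist()),3,(0,0,255),-1)
    out.append(C)
cv2.imwrite('pics/fit0.png',np.hstack(out))
E
```

```text
((284.9117431640625, 233.64703369140625), (46.13311767578125, 57.795021057128906), 30.963754653930664)
[[530.6 242.5  60. ]
 [659.5 169.7  60. ]
 [600.6  67.1  60. ]
 [473.1 140.7  60. ]] [565.94608759 155.00990888  60.        ]
148.0678662885088 -29.431632052652365
118.35520201533747 -119.87347096288168
```

View pics/fit0.png

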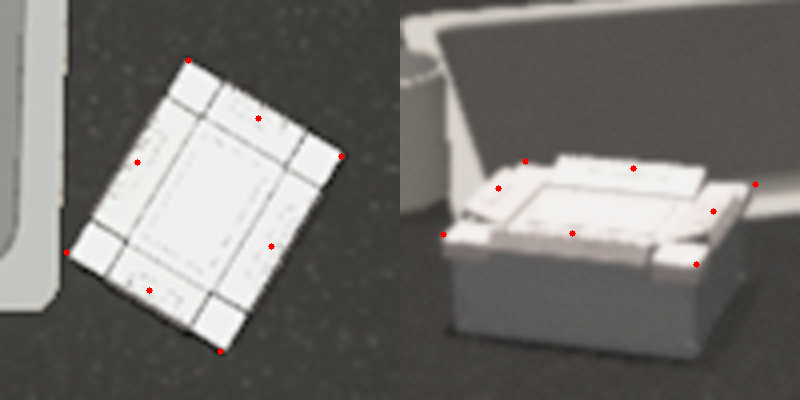

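The model points land on the lid in both views: centre (565.5, 155.7), yaw −30.5°. I'm moving toward the right pad with the fingers closed.

Request:
jog_arm([
  [[0.02,0.06,0,0,0,0.1,0],[0.04,0.115,0,0,0,0.2,0],[0.06,0.17,0,0,0,0.3,0],[0.08,0.225,0,0,0,0.4,0],[0.1,0.28,0,0,0,0.5,0],[0.12,0.335,0,0,0,0.62,0],[0.14,0.39,0,0,0,0.62,0],[0.16,0.445,0,0,0,0.62,0]],
])

```text
t: 1.6
ee_pos: [434.3, -170.2, 205.8]
tool_rot: [[0.508, 0.861, 0.001], [0.861, -0.508, -0.0], [-0.0, 0.001, -1.0]]
ft_force: [1.6, -1.2, 0.3]
gripper_width: 17.3
```

Request:
jog_arm([
  [[0.02,0.055,0,0,0,0,0],[0.04,0.11,0,0,0,0,0],[0.06,0.165,0,0,0,0,0],[0.08,0.22,0,0,0,0,0],[0.105,0.27,0,0,0,0,0],[0.106,0.284,-0.03,0,0,0,0],[0.106,0.284,-0.08,0,0,0,0],[0.106,0.284,-0.08,0,0,0,0]],
])

```text
t: 2.6
ee_pos: [537.8, 111.7, 123.0]
tool_rot: [[0.508, 0.862, -0.006], [0.862, -0.508, -0.001], [-0.004, -0.004, -1.0]]
ft_force: [-0.2, 0.0, 0.2]
gripper_width: 0.5
```

```bash
python3 - <<'E'
from h import *
o=ctrl.get_obs();print(o['t'],o['ee_pos'],np.degrees(np.arctan2(o['tool_rot'][1,1],o['tool_rot'][0,1])),o['tool_rot'][:,2],o['ft_force'],o['qpos'],o['gripper_width'])
a=ctrl.get_image('top');b=ctrl.get_image('side')
cv2.imwrite('pics/m1.png',np.hstack([cv2.resize(a[150:310,200:370],(400,400)),cv2.resize(b[100:280,170:350],(400,400))]))
E
```

```text
2.6 [537.78176294 111.68016218 122.97152686] -30.506856945936633 [-5.51795472e-03 -8.68838094e-04 -9.99984399e-01] [-0.24549178  0.04293111  0.23095108] [ 0.08971264  0.35965898 -0.49757426  1.93886241  0.21445063  0.90043787
 -1.04849238] 0.5297949407116741
```

View pics/m1.png

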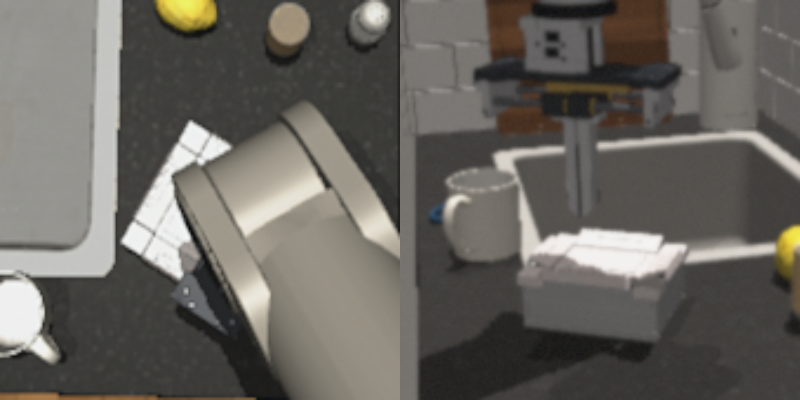

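Request:
jog_arm([
  [[0,0,-0.03,0,0,0,0],[0,0,-0.052,0,0,0,0],[0,0,-0.055,0,0,0,0],[0,0,-0.058,0,0,0,0],[0,0,-0.06,0,0,0,0],[0,0,-0.062,0,0,0,0]],
])

```text
t: 3.45
ee_pos: [540.4, 111.7, 64.3]
tool_rot: [[0.508, 0.861, 0.001], [0.861, -0.508, -0.0], [0.0, 0.001, -1.0]]
ft_force: [-0.7, -3.2, 4.5]
gripper_width: 0.7
```

Request:
jog_arm([
  [[0,0,-0.002,0,0,0,0],[0,0,-0.004,0,0,0,0],[0,0,-0.0055,0,0,0,0],[0,0,-0.0065,0,0,0,0],[0,0,-0.0075,0,0,0,0],[0,0,-0.0075,0,0,0,0]],
])

```text
t: 4.2
ee_pos: [540.0, 112.3, 57.6]
tool_rot: [[0.508, 0.861, 0.001], [0.861, -0.508, -0.001], [-0.0, 0.001, -1.0]]
ft_force: [-11.8, -3.9, 34.9]
gripper_width: 0.8
```

The section bottomed at 57.6 mm, which is flush, at 35 N. I'll press less on the next one. Lifting and crossing to the left section.

Request:
jog_arm([
  [[0,0,0.03,0,0,0,0],[0.025,0.043,0.03,0,0,0,0],[0.051,0.086,0.03,0,0,0,0],[0.051,0.086,0.02,0,0,0,0],[0.051,0.086,0.014,0,0,0,0],[0.051,0.086,0.011,0,0,0,0],[0.051,0.086,0.009,0,0,0,0],[0.051,0.086,0.007,0,0,0,0]],
])

```text
t: 5.2
ee_pos: [590.8, 197.8, 63.2]
tool_rot: [[0.509, 0.861, 0.0], [0.861, -0.509, 0.0], [0.0, 0.0, -1.0]]
ft_force: [-1.2, 0.9, 2.2]
gripper_width: 0.6
```

Request:
jog_arm([
  [[0,0,-0.002,0,0,0,0],[0,0,-0.0035,0,0,0,0],[0,0,-0.005,0,0,0,0],[0,0,-0.0055,0,0,0,0],[0,0,-0.006,0,0,0,0],[0,0,-0.006,0,0,0,0]],
])

```text
t: 5.95
ee_pos: [591.1, 198.0, 58.0]
tool_rot: [[0.508, 0.861, 0.001], [0.861, -0.508, -0.0], [-0.0, 0.001, -1.0]]
ft_force: [-5.9, -3.5, 18.0]
gripper_width: 0.5
```

Request:
jog_arm([
  [[0,0,0.04,0,0,0,0],[0.01,-0.02,0.05,0,0,0.18,0],[0.02,-0.05,0.05,0,0,0.36,0],[0.031,-0.076,0.05,0,0,0.54,0],[0.031,-0.076,0.05,0,0,0.72,0],[0.031,-0.076,0.05,0,0,0.9,0],[0.031,-0.076,0.05,0,0,1.08,0],[0.031,-0.076,0.05,0,0,1.26,0]],
])

```text
t: 6.95
ee_pos: [621.9, 121.9, 106.9]
tool_rot: [[-0.669, 0.743, 0.0], [0.743, 0.669, -0.0], [-0.0, -0.0, -1.0]]
ft_force: [0.6, 1.2, 0.3]
gripper_width: 0.5
```

Request:
jog_arm([
  [[0,0,0,0,0,0.16,0],[0,0,0,0,0,0.31,0],[0,0,0,0,0,0.31,0]],
])

```text
t: 7.32
ee_pos: [621.9, 121.9, 106.7]
tool_rot: [[-0.86, 0.51, -0.0], [0.51, 0.86, 0.0], [0.0, 0.0, -1.0]]
ft_force: [0.1, 0.4, -0.7]
gripper_width: 0.3
```

```bash
python3 - <<'E'
from h import *
o=ctrl.get_obs();print(o['t'],o['ee_pos'],np.degrees(np.arctan2(o['tool_rot'][1,1],o['tool_rot'][0,1])),o['ft_force'],o['qpos'])
a=ctrl.get_image('top');b=ctrl.get_image('side')
cv2.imwrite('pics/m2.png',np.hstack([cv2.resize(a[150:310,200:370],(400,400)),cv2.resize(b[100:280,170:350],(400,400))]))
E
```

```text
7.325 [621.85414446 121.85312297 106.70740191] 59.34906451067296 [ 0.12720321  0.3510981  -0.68658353] [ 0.30092405  0.58941589 -0.81540222  1.75032656  0.49432544  1.02006862
  0.33857606]
```

View pics/m2.png

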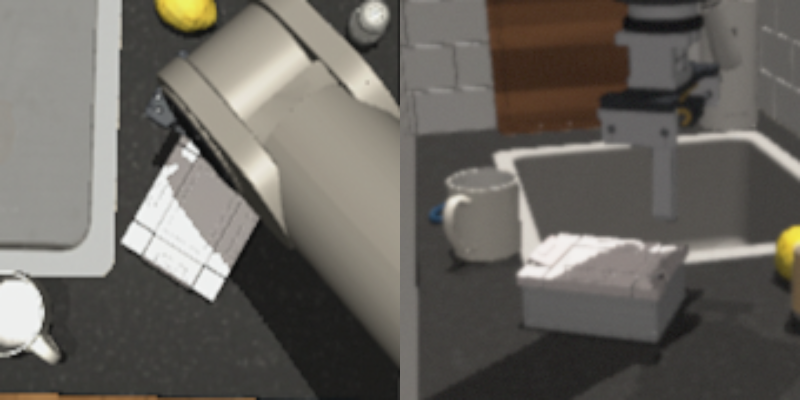

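The box has not moved. Its outline in the top view is unchanged, with corners at about (122,242) and (212,300) in the crop. The left and right sections look flush. Next I press the far section, from a commanded height of about 107 mm.

Request:
jog_arm([
  [[0,0,-0.025,0,0,0,0],[0,0,-0.035,0,0,0,0],[0,0,-0.039,0,0,0,0],[0,0,-0.041,0,0,0,0],[0,0,-0.043,0,0,0,0],[0,0,-0.045,0,0,0,0],[0,0,-0.047,0,0,0,0],[0,0,-0.0485,0,0,0,0]],
])

```text
t: 8.43
ee_pos: [621.7, 122.2, 58.2]
tool_rot: [[-0.861, 0.509, -0.0], [0.509, 0.861, 0.0], [0.0, -0.0, -1.0]]
ft_force: [-0.9, -0.2, 6.9]
gripper_width: 0.9
```

Request:
jog_arm([
  [[0,0,-0.001,0,0,0,0],[0,0,-0.0015,0,0,0,0],[0,0,-0.0015,0,0,0,0]],
])

```text
t: 8.8
ee_pos: [621.8, 122.3, 58.0]
tool_rot: [[-0.861, 0.509, 0.0], [0.509, 0.861, -0.001], [-0.0, -0.0, -1.0]]
ft_force: [-7.0, -3.2, 19.2]
gripper_width: 0.3
```

Request:
jog_arm([
  [[0,0,0.035,0,0,0,0],[-0.04,0.022,0.035,0,0,0,0],[-0.08,0.044,0.035,0,0,0,0],[-0.112,0.0655,0.035,0,0,0,0],[-0.112,0.0655,0.025,0,0,0,0],[-0.112,0.0655,0.015,0,0,0,0],[-0.112,0.0655,0.011,0,0,0,0],[-0.112,0.0655,0.009,0,0,0,0]],
])

```text
t: 9.8
ee_pos: [510.0, 187.1, 65.5]
tool_rot: [[-0.86, 0.51, -0.001], [0.51, 0.86, -0.0], [0.001, -0.001, -1.0]]
ft_force: [-2.9, -1.8, 4.6]
gripper_width: 0.6
```

Request:
jog_arm([
  [[0,0,-0.002,0,0,0,0],[0,0,-0.004,0,0,0,0],[0,0,-0.006,0,0,0,0],[0,0,-0.0075,0,0,0,0],[0,0,-0.0085,0,0,0,0],[0,0,-0.009,0,0,0,0],[0,0,-0.009,0,0,0,0]],
])

```text
t: 10.68
ee_pos: [510.1, 187.7, 57.9]
tool_rot: [[-0.861, 0.509, 0.001], [0.509, 0.861, -0.001], [-0.001, -0.0, -1.0]]
ft_force: [-6.8, -3.1, 22.5]
gripper_width: 0.5
```

Bottomed out as well. Lifting clear and backing off to the right to look.

Request:
jog_arm([
  [[0,0,0.05,0,0,0,0],[0,0,0.1,0,0,0,0],[0,-0.05,0.14,0,0,0,0],[0,-0.1,0.15,0,0,0,0],[0,-0.15,0.15,0,0,0,0],[0,-0.2,0.15,0,0,0,0],[0,-0.25,0.15,0,0,0,0],[0,-0.3,0.15,0,0,0,0]],
])

```text
t: 11.68
ee_pos: [509.7, -114.2, 207.2]
tool_rot: [[-0.861, 0.509, 0.0], [0.509, 0.861, -0.001], [-0.001, -0.0, -1.0]]
ft_force: [0.1, 0.1, -0.1]
gripper_width: 0.5
```

Request:
jog_arm([
  [[0,-0.05,0,0,0,0,0],[0,-0.1,0,0,0,0,0],[0,-0.1,0,0,0,0,0],[0,-0.1,0,0,0,0,0]],
])

```text
t: 12.18
ee_pos: [509.9, -211.9, 206.9]
tool_rot: [[-0.861, 0.509, 0.0], [0.509, 0.861, 0.0], [0.0, 0.0, -1.0]]
ft_force: [-0.3, -0.2, 0.2]
gripper_width: 0.6
```

```bash
python3 - <<'E'
from h import *
a=ctrl.get_image('top');b=ctrl.get_image('side')
cv2.imwrite('pics/m3.png',np.hstack([cv2.resize(a[184:284,236:336],(400,400)),cv2.resize(b[180:280,212:312],(400,400))]))
for c in("side","top"):
    for l in("food_box","far_pad","near_pad","left_pad","right_pad"):
        print(c,l,[(r['p'],r['point']) for r in ctrl.tip_of(c,l)][:2])
o=ctrl.get_obs();print(o['t'],o['ee_pos'],o['ft_force'])
E
```

```text
side food_box [(0.56, [562.3, 155.5, -0.0])]
side far_pad [(0.51, [619.6, 122.4, 56.6])]
side near_pad [(0.42, [502.9, 189.0, 63.0])]
side left_pad [(0.51, [593.8, 194.2, 60.8])]
side right_pad [(0.82, [539.8, 110.8, 56.7])]
top food_box [(0.93, [565.9, 154.2, -3.8])]
top far_pad [(0.7, [621.7, 126.0, 56.4])]
top near_pad [(0.8, [507.1, 189.5, 57.4]), (0.2, [590.4, 199.1, 60.3])]
top left_pad [(0.84, [590.2, 199.6, 62.3])]
top right_pad []
12.775 [ 509.85786055 -212.3808326   206.98865986] [ 0.54752017  0.23340258 -0.2804956 ]
```

View pics/m3.png

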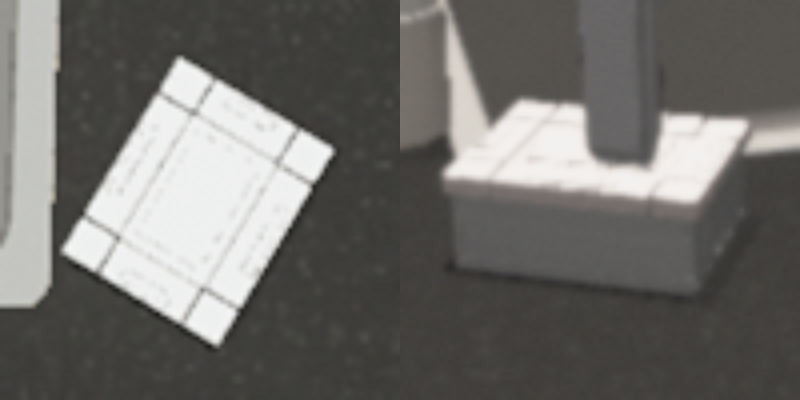

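The lid looks flat on all sides, but the finger hides part of the left section in the side view, at about (620,130) in the picture. I'll move out of the way for one clear look.

Request:
jog_arm([
  [[-0.03,-0.05,0,0,0,0,0],[-0.06,-0.1,0,0,0,0,0],[-0.09,-0.15,0,0,0,0,0],[-0.12,-0.2,0,0,0,0,0],[-0.12,-0.25,0,0,0,0,0],[-0.12,-0.25,0,0,0,0,0]],
])

```text
t: 13.52
ee_pos: [388.2, -465.9, 206.2]
tool_rot: [[-0.858, 0.513, -0.0], [0.513, 0.858, 0.0], [0.0, 0.0, -1.0]]
ft_force: [1.0, 0.9, 0.3]
gripper_width: 0.4
```

```bash
python3 - <<'E'
from h import *
b=ctrl.get_image('side')
cv2.imwrite('pics/m4.png',np.hstack([cv2.resize(b[180:280,212:312],(400,400)),cv2.resize(b[100:300,170:470],(400,267))[:0].reshape(0,400,3) if 0 else cv2.resize(b[:420,:420],(400,400))]))
print(ctrl.get_obs()['t'],ctrl.get_obs()['ee_pos'])
E
```

```text
13.575 [ 389.30843563 -463.48758122  206.39651438]
```

View pics/m4.png

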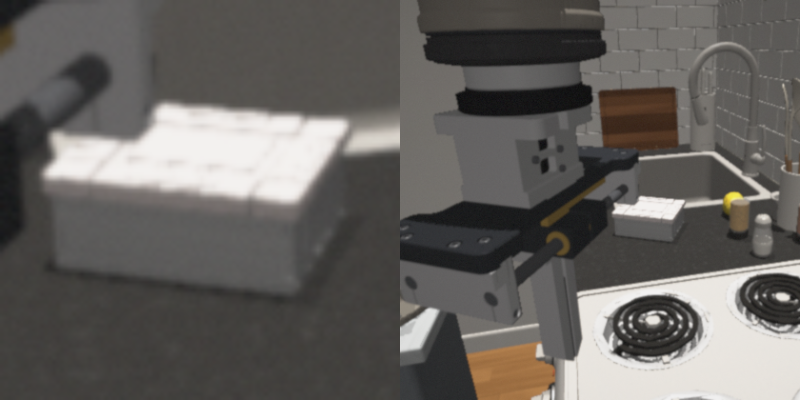

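The left section (back edge of the lid, about (230,118) in the crop) and the right, near and far sections all lie flush. The box stands where it was. Handing in.

```bash
python3 -c "
from plant import ctrl
print(ctrl.sign_off())"
```

```text
the job is handed in; nothing more can be done
None
```

The lid is shut on all four sides. I pressed the right, left, far and near sections in turn with the closed fingertips, and handed the job in at about 13.6 s.

- **Flush:** each press bottomed out with the fingertips at 57.6–58.0 mm, against 58 mm for a shut lid. The final top and side pictures show all four sections level with the corners.
- **Forces:** the vertical fingertip force at the end of each press was 18–35 N. The highest was on the first (right) section, and I pressed the rest more gently. I only read the force at the end of each move, so a brief higher peak would not show.
- **Box position:** the box shows no visible shift against the first picture, to within the few millimetres I can measure. I never gripped it.
- **Bystanders:** the arm went nowhere near the mug, lemon, jar or salt, but I did not re-measure where they stand.
- **Check that disagreed:** the detector missed the right pad in the last top view. The side view placed it at 57 mm, which is shut. Some other pad heights came out at 60–63 mm, which is within or just over its roughly 4 mm accuracy, and the pictures show those sections shut.

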